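Lay out the bench mat for finishing a bite splint

TASK

Lay out the dark mat for finishing a bite splint: set the open horseshoe-shaped lower cast midway between the bur stand and the dish, front teeth towards the mat's front edge (the long edge nearest the robot), and lay the splint on top of it, same way round and centred. Stand the jar squarely behind the bur stand (on the side away from the mat's front edge) with a clear gap of about 40 mm, and lay the polishing wheel flat, squarely behind the cast and level with the jar. Leave the other cast, the mixing bowl and the bottle where they are.

Things in the scene. Friction and masses are not known exactly. Their poses are not given: they have to be found in the camera images.
- mat: dark rubber work mat, fixed to the bench, 190 mm deep (x) by 330 mm wide (y), 3 mm thick. Origin: centre of its underside. Its x axis points to its back edge, away from the robot, y to its left; turned up to 0.25 rad. The bur stand and the dish stand at x = -40 mm, y = +115 and -115 mm in its frame; which is left and which is right changes.
- bur_stand: aluminium block with ten small burs standing in it, fixed on the mat, 40 mm (x) by 60 mm (y), block 18 mm and burs 36 mm high. Origin: centre of its underside, on the mat's top. Its axes are parallel to the mat's.
- dish: small white ceramic round dish, 64 mm across, 22 mm high, empty, fixed on the mat. Origin: centre of its underside, on the mat's top. Its axes are parallel to the mat's.
- cast: loose plaster lower dental cast, an open horseshoe (a gap between its arms), 58 mm deep (x) by 60 mm wide (y), 28 mm high with the teeth, which have level tops. Base 18 mm high; its arms are straight, with outer sides parallel to x from x = -8 to +29 mm; the curved front with the front teeth points to -x. About 110 g. Origin: centre of the underside of its outline (in the open middle).
- splint: loose bite splint of pale translucent plastic, a horseshoe like the cast's row of teeth, x from -28 to +27 mm, 56 mm wide (y), 14 mm high plus 2 mm tooth shapes, flat underneath; outer sides straight, parallel to x from x = -8 to +27 mm; curved front to -x. About 25 g. Origin: in its underside, over the cast's origin when seated, 28 mm above the cast's underside.
- jar: loose short round white plastic jar with a steel cap, 48 mm across, 45 mm high, about 90 g. Origin: centre of its underside.
- wheel: loose grey polishing wheel, a solid disc with a brass hub plate, 54 mm across, 16 mm thick, about 50 g, lying flat. Origin: centre of its underside.
- upper_cast: bystander: upper dental cast, like the lower one but filled in the middle, 58 by 60 by 28 mm, behind the mat. Origin: centre of its underside. Not to be moved.
- mixing_bowl: bystander: grey plastic bowl, 90 mm across, 50 mm high, beyond the work on the robot's right. Origin: centre of its underside. Not to be moved.
- bottle: bystander: white plastic bottle, 52 mm across, 90 mm high, beyond the work on the robot's left. Origin: centre of its underside. Not to be moved.

How it is judged:
At the end, for the whole second after the job is handed in: Within: cast 13 mm of midway, facing front to 0.3 rad; splint on its teeth, 10 mm, 0.25 rad; jar behind the bur stand, gap 40 +/- 15 mm, sideways 13 mm; wheel flat, 20 mm of the mat's middle line, 22 mm of the line 84 mm behind the bur stand's centre. All on the mat, upright, at rest (x of cast in the frame of mat between -0.053 and -0.027 m and y of cast in the frame of mat between -0.013 and 0.013 m and z of cast in the frame of mat between -0.002 and 0.008 m and angle between the x axis of cast and the x axis of mat, either way round below 0.3 rad and x of mat in the frame of cast above 0.01 m and x of splint in the frame of cast between -0.01 and 0.01 m and y of splint in the frame of cast between -0.01 and 0.01 m and z of splint in the frame of cast between 0.024 and 0.032 m and angle between the x axis of splint and the x axis of cast, either way round below 0.25 rad and x of mat in the frame of splint above 0.01 m and angle between each of splint, jar, cast's own z axis and vertical below 0.15 rad and x of jar in the frame of bur_stand between 0.069 and 0.099 m and y of jar in the frame of bur_stand between -0.013 and 0.013 m and z of jar in the frame of mat between -0.002 and 0.008 m and x of wheel in the frame of bur_stand between 0.062 and 0.106 m and y of wheel in the frame of mat between -0.02 and 0.02 m and (z of wheel in the frame of mat between -0.002 and 0.008 m or z of wheel in the frame of mat between 0.014 and 0.024 m) and (angle between wheel's own z axis and vertical below 0.15 rad or angle between wheel's own z axis and vertical above 2.99 rad) and linear speed of each of cast, splint, jar, wheel below 0.02 m/s); the robot touches nothing.
It fails at once if the upper cast is moved more than 25 mm (distance of upper_cast from where it was at the start of the episode above 0.025 m).
It fails at once if the mixing bowl is moved more than 25 mm (distance of mixing_bowl from where it was at the start of the episode above 0.025 m).
It fails at once if the bottle is moved more than 25 mm (distance of bottle from where it was at the start of the episode above 0.025 m).
It also fails if it takes over 109 s, if anything falls off the work surface, if the arm or the gripper's body presses on something with over 40 N, if the wrist force passes 120 N, or if a joint passes its speed limit or range.

ROBOT

A 7-joint arm with a two-finger parallel gripper is mounted at the origin on the work surface. World frame = base frame: x ahead of the robot, y to its left, z up, the work surface at z = 0. Lengths are in m, angles in rad, forces in N, time in s.
With the tool pointing down it reaches from about 0.425 to 0.95 m from the base axis. Payload 4.7 kg.
Tool frame: the origin (TCP) lies between the finger pads; the fingertips stand 25 mm ahead of it and the grasp point (between the pads) lies 6 mm ahead of it; z points along the fingers, y is the line along which they close (so a half turn about z gives the same grasp; the last joint's range is limited). The gripper opens to 85 mm and grips with 20 to 120 N. Pads are 22 mm wide; open, the fingers measure 114 mm over their backs; the gripper's body (76 mm by 85 mm) begins 54 mm behind the grasp point. The pads swing forward as they close: fully open they stand 13 mm farther back than shut.
Start: joints at [-1.16, 0.469, -0.049, 1.532, 0.024, 1.141, -0.082], TCP at [0.287, 0.611, 0.256] pointing down, gripper open.
Joint ranges: [-2.59, 2.59], [-0.33, 1.99], [-1.39, 1.29], [0.1, 2.45], [-1.04, 4.18], [0.21, 1.99], [-2.66, 2.66]. Speed limits (rad/s): [2.57, 2.57, 3.14, 3.14, 3.14, 3.14, 3.14].

INTERFACE

Orientations are given as a 3x3 rotation matrix whose columns are the frame's x, y, z axes.
In Python, from rig import * gives the robot as it stands. Calls block until the motion is done:
- movep(position, orientation): joint-space move of the TCP to a pose.
- move_l(position, attitude=None, feed=0.15, until_force=None): straight line of the TCP; attitude=None keeps the orientation; feed is the mean speed in m/s. With until_force (N) it stops when the force on the tool has changed by that much, and returns True; else False.
- move_joints(angles): joint-space move.
- command_gripper(opening, newtons=None): finger opening in m; newtons is the grip in N (None keeps the last); returns when the fingers have stopped.
- sleep(seconds).
- inverse_kinematics(position, orientation): joint angles nearest the present ones, or None.
- sense(): the state.
- camera(name): name is "side" or "top"; returns (picture, depth): 480x640x3 uint8, red, green, blue; 480x640 float32, m along the optical axis (not along the pixel's ray), 0 where there is no reading.
- camera_params(name): a dict with "K" (3x3 intrinsics, pixels), "dist" ([k1, k2, p1, p2, k3] as OpenCV has them; the pictures are not rectified), "position" and "rotation" of the camera in the world. Camera axes: x right, y down, z forward; pixel columns grow to the right and rows downward; lengths in m; the calibration is good to about 2 mm. A picture is of the moment at which its call begins. camera_params takes no time and is no camera call.
A pose or a line that the arm cannot do raises Unreachable and nothing moves.
- finish_job(): hands the job in; it is judged then, once.
The state is a dict: "time_s": time; "joint_pos": joint angles; "qd": joint speeds; "joint_efforts": joint torques, N m; "position": TCP position; "tcp_rot": TCP orientation; "wrist_force": force on the tool from outside, world axes, zero at the start; "ft_torque": the same for the moment, N m; "finger_gap": finger opening in m; "gripper_force": force on a finger pad.
Only numpy, scipy, OpenCV 4.12 (cv2) and the standard library are available. Lean on these libraries where they do the work, as an engineer would, in place of code of your own. Each camera call takes 0.05 s, during which the arm holds its last target. There are 200 camera calls.

## Working session

There is one attempt and no reset: what is moved stays moved. The work goes in short steps, each a Python script; the robot and the scene stay as the last script left them, time stands still between calls to the robot, and variables do not carry over. Pictures are saved under pics/ and viewed, at most 14 in all, crops included, and the job is handed in when it is done.

```bash
ls; mkdir -p pics; python3 - <<'E'
from rig import *
import cv2,numpy as np
for n in("top","side"):
    p,d=camera(n); cv2.imwrite(f"pics/{n}0.png",p[:,:,::-1]); np.save(f"pics/{n}0.npy",d); np.save(f"pics/{n}0rgb.npy",p)
    print(n,camera_params(n))
s=sense();print(s["time_s"],s["finger_gap"],s["tcp_rot"])
E
```

```text
pics
top {'K': array([[450.60397468,   0.        , 312.86655488],
       [  0.        , 450.60397468, 239.99860024],
       [  0.        ,   0.        ,   1.        ]]), 'dist': array([-0.09188442,  0.        ,  0.        ,  0.        ,  0.        ]), 'position': array([ 0.4958739 , -0.01475434,  0.87819321]), 'rotation': array([[ 0.01006486, -0.99211993,  0.12488695],
       [-0.99949943, -0.00623544,  0.03101617],
       [-0.02999303, -0.12513661, -0.99168606]])}
side {'K': array([[446.09189119,   0.        , 319.91292134],
       [  0.        , 446.09189119, 238.78527292],
       [  0.        ,   0.        ,   1.        ]]), 'dist': array([-0.07457559,  0.        ,  0.        ,  0.        ,  0.        ]), 'position': array([ 0.49437074, -0.6293158 ,  0.65666922]), 'rotation': array([[ 0.98895715, -0.09474292,  0.11396289],
       [-0.14758816, -0.69950823,  0.69921812],
       [ 0.01347202, -0.70831633, -0.70576659]])}
0.1 0.08530035108294971 [[-9.04861593e-01  4.25705284e-01 -7.13714283e-04]
 [ 4.25705879e-01  9.04860133e-01 -1.62609211e-03]
 [-4.64244021e-05 -1.77522066e-03 -9.99998423e-01]]
```

View pics/top0.png

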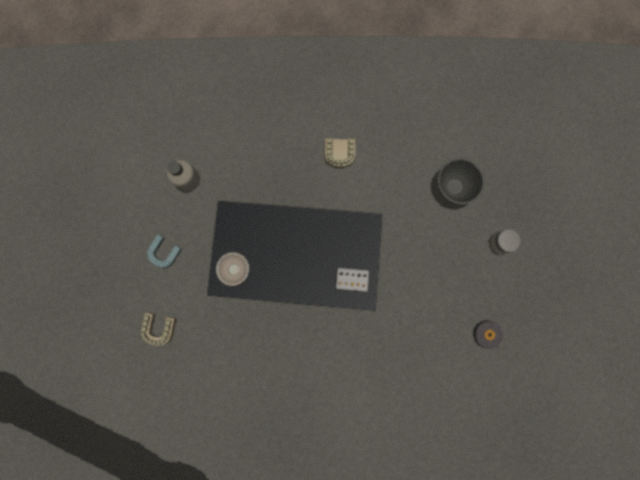

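View pics/side0.png

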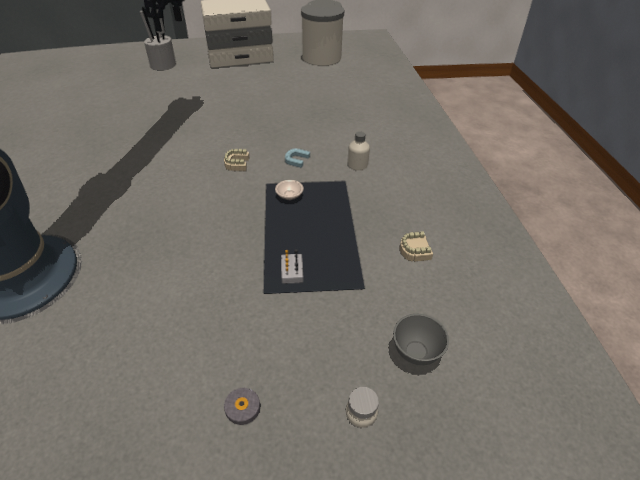

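The top view shows the mat with corners near (218,202), (382,213), (376,310) and (208,295). The dish is at (233,269) and the bur stand at (352,280). The cast is at (157,330) with its front downwards, the splint at (163,252), the jar at (508,240) and the wheel at (488,334). The side view shows the same objects: cast (237,160), splint (297,157), jar (363,405), wheel (242,405).

```bash
cat > h.py <<'E'
import numpy as np,cv2
from rig import *
def rays(n,uv):
    c=camera_params(n); u=cv2.undistortPoints(np.asarray(uv,float).reshape(-1,1,2),c["K"],np.array(c["dist"])).reshape(-1,2)
    return np.asarray(c["position"]),np.c_[u,np.ones(len(u))]@np.asarray(c["rotation"]).T
def plane(n,uv,z):
    o,r=rays(n,uv); return o+r*((z-o[2])/r[:,2])[:,None]
def cloud(n,d):
    v,u=np.mgrid[:480,:640]; o,r=rays(n,np.c_[u.ravel(),v.ravel()])
    P=(o+r*d.reshape(-1,1)).reshape(480,640,3); P[d==0]=np.nan; return P
def twoview(a,b):
    (o,r),(p,s)=rays("top",[a]),rays("side",[b]); r=r[0];s=s[0]
    t=np.linalg.lstsq(np.c_[r,-s],p-o,rcond=None)[0]; A=o+r*t[0];B=p+s*t[1]; return (A+B)/2,np.linalg.norm(A-B)
E
python3 - <<'E'
from h import *
np.set_printoptions(precision=4,suppress=True)
I={n:np.load(f"pics/{n}0rgb.npy") for n in("top","side")}
box={"top":dict(cast=(130,303,190,358),splint=(140,228,188,275),jar=(485,222,528,262),wheel=(468,315,508,355),bur=(330,262,375,296),dish=(213,250,252,290)),
"side":dict(cast=(218,142,256,176),splint=(280,143,316,172),jar=(343,383,383,430),wheel=(222,385,264,428),bur=(277,247,306,288),dish=(272,178,306,205))}
for n in I:
    P=cloud(n,np.load(f"pics/{n}0.npy"));
    Z=P[:,:,2]; print(n,"bench z",np.nanmedian(Z[60:140,60:120] if n=="top" else Z[300:380,100:200]), np.nanstd(Z[60:140,60:120] if n=="top" else Z[300:380,100:200]),"matz",np.nanmedian(Z[215:240,250:330] if n=="top" else Z[215:235,300:340]))
    for k,(a,b,c,d) in box[n].items():
        Q=P[b:d,a:c].reshape(-1,3); Q=Q[Q[:,2]>.008]
        h=np.nanpercentile(Q[:,2],[50,90,98]); T=Q[Q[:,2]>h[1]-.006]
        print(k,len(Q),"h",h,"mean",Q.mean(0),"topmean",T.mean(0),"min",T.min(0)[:2],"max",T.max(0)[:2])
# mat
hsv=cv2.cvtColor(I["top"],cv2.COLOR_RGB2GRAY)
m=np.uint8(cv2.medianBlur(hsv,5)<42); print(np.bincount(hsv[190:320,190:400].ravel()//6))
m[:190]=0;m[325:]=0;m[:,:195]=0;m[:,395:]=0
m=cv2.morphologyEx(m,cv2.MORPH_OPEN,np.ones((5,5)))
c=max(cv2.findContours(m,0,2)[0],key=cv2.contourArea); r=cv2.minAreaRect(plane("top",c,.003)[:,:2].astype(np.float32)); print(r)
cv2.imwrite("pics/c.png",np.hstack([cv2.resize(I["top"][b:d,a:c],(260,260),interpolation=cv2.INTER_NEAREST) for a,b,c,d in [(130,303,190,363),(133,221,193,281),(323,250,383,310)]])[:,:,::-1])
E
```

```text
top bench z -0.0008342554636459054 0.0015305894763798348 matz 0.001885135807037086
cast 623 h [0.0198 0.0279 0.0295] mean [0.4276 0.3117 0.0208] topmean [0.4261 0.3133 0.0265] min [0.4017 0.2831] max [0.4562 0.3399]
splint 429 h [0.0139 0.0165 0.018 ] mean [0.5765 0.3109 0.0139] topmean [0.5761 0.3112 0.0142] min [0.5514 0.2753] max [0.6132 0.3382]
jar 569 h [0.0425 0.045  0.0461] mean [ 0.6011 -0.3516  0.0362] topmean [ 0.6027 -0.3554  0.0434] min [ 0.5823 -0.3767] max [ 0.6228 -0.3341]
wheel 626 h [0.0145 0.0165 0.0175] mean [ 0.4268 -0.3227  0.0144] topmean [ 0.4266 -0.3231  0.0146] min [ 0.4006 -0.3496] max [ 0.4533 -0.298 ]
bur 667 h [0.02   0.0332 0.0389] mean [ 0.5299 -0.0624  0.0216] topmean [ 0.5307 -0.0617  0.0376] min [ 0.5181 -0.086 ] max [ 0.5438 -0.0378]
dish 763 h [0.0168 0.0244 0.0261] mean [0.5485 0.1671 0.0172] topmean [0.5483 0.1674 0.0227] min [0.5179 0.1349] max [0.5796 0.1959]
side bench z 0.00047734511713370953 0.001171966717158999 matz 0.004313714508210942
cast 404 h [0.0188 0.0281 0.0293] mean [0.4324 0.308  0.0197] topmean [0.4299 0.3115 0.0265] min [0.4045 
[... 285 characters left out ...]
ax [ 0.6274 -0.3367]
wheel 998 h [0.0166 0.0182 0.0193] mean [ 0.4302 -0.3264  0.0164] topmean [ 0.4301 -0.3257  0.0167] min [ 0.4038 -0.3517] max [ 0.4564 -0.2988]
bur 616 h [0.022  0.0379 0.0404] mean [ 0.5316 -0.0691  0.0239] topmean [ 0.5321 -0.0634  0.0376] min [ 0.5193 -0.0879] max [ 0.5447 -0.0375]
dish 409 h [0.0195 0.0262 0.0272] mean [0.55   0.1725 0.0192] topmean [0.5496 0.1712 0.0244] min [0.519  0.1353] max [0.5804 0.1986]
[   0    0    0    0    0    0   70 1962 5444 4920 1754  388  363  806
 7632 2435   47   50   58  215  232  210  232  108  161  159   40   14]Traceback (most recent call last):
  File "<stdin>", line 18, in <module>
ValueError: max() iterable argument is empty
```

```bash
cat > seg.py <<'E'
from h import *
def shoe(P,c,zlo,rad=.045):
    "horseshoe pose from cloud: centre of outline rect, front direction angle of +x axis"
    Q=P.reshape(-1,3); Q=Q[(np.hypot(*(Q[:,:2]-c).T)<rad)&(Q[:,2]>zlo)]
    h=cv2.convexHull(Q[:,:2].astype(np.float32)); r=cv2.minAreaRect(h); M=cv2.moments(h)
    hc=np.array([M["m10"],M["m01"]])/M["m00"]
    # +x axis: towards the open side; rect axis best aligned with (hull centroid - mean of points)
    d=hc-Q[:,:2].mean(0); a=np.radians(r[2])+np.arange(4)*np.pi/2
    a=max(a,key=lambda t:d@[np.cos(t),np.sin(t)]); R=np.array([[np.cos(a),-np.sin(a)],[np.sin(a),np.cos(a)]])
    L=Q[:,:2]@R; lo=np.percentile(L,1,axis=0); hi=np.percentile(L,99,axis=0)
    return R@((lo+hi)/2),(a+np.pi)%(2*np.pi)-np.pi,hi-lo,len(Q)
E
python3 - <<'E'
from seg import *
np.set_printoptions(precision=4,suppress=True)
I={n:np.load(f"pics/{n}0rgb.npy") for n in("top","side")}
for n in I:
    P=cloud(n,np.load(f"pics/{n}0.npy"))
    print(n,"cast",*shoe(P,(.428,.311),.010)); print("  top",*shoe(P,(.428,.311),.022)); print("splint",*shoe(P,(.58,.309),.006)); print("  top",*shoe(P,(.58,.309),.011)) 
    g=cv2.medianBlur(cv2.cvtColor(I[n],cv2.COLOR_RGB2GRAY),5)
    m=np.uint8(g<(70 if n=="top" else 45))
    a,b,c,d=(195,190,395,325) if n=="top" else (255,170,370,300)
    k=np.zeros_like(m);k[b:d,a:c]=m[b:d,a:c]
    c=max(cv2.findContours(k,0,2)[0],key=cv2.contourArea); print("mat",cv2.minAreaRect(plane(n,c,.003)[:,:2].astype(np.float32)))
cv2.imwrite("pics/c.png",np.hstack([cv2.resize(I["top"][b:d,a:c],(260,260),interpolation=cv2.INTER_NEAREST) for a,b,c,d in [(130,303,190,363),(133,221,193,281),(323,250,383,310)]])[:,:,::-1])
# two-view heights of the caps/hub by colour centroid
for k,a,b in [("jar",(508,240),(363.5,398)),("wheelhub",(489.5,334.5),(241.5,404))]: print(k,*twoview(a,b))
E
```

```text
top cast [0.4281 0.3126] -0.19220299903210858 [0.0562 0.0578] 605
  top [0.4274 0.3134] -0.18636761360958154 [0.0504 0.0525] 276
splint [0.5784 0.3105] -0.4836483631908841 [0.053  0.0561] 452
  top [0.5781 0.3107] -0.4812451932022235 [0.0524 0.056 ] 393
mat ((0.5786573886871338, 0.04854394495487213), (0.3296688199043274, 0.1907569319009781), 85.58642578125)
side cast [0.4319 0.3097] 1.4149151166059424 [0.0575 0.0554] 380
  top [0.4307 0.3116] -0.20155841762544924 [0.0495 0.0545] 151
splint [0.5823 0.309 ] 1.0109710369414406 [0.0554 0.0497] 235
  top [0.5822 0.3092] -0.5598252898534568 [0.0502 0.0551] 173
mat ((0.5473566651344299, 0.1534450650215149), (0.03189307451248169, 0.06203494966030121), 82.3651123046875)
jar [ 0.6051 -0.3543  0.046 ] 0.0042407710001504595
wheelhub [ 0.4281 -0.3243  0.0151] 0.003790369101887643
```

View pics/c.png

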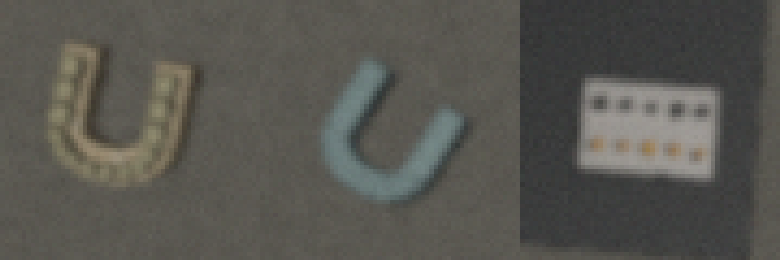

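The crops show the cast with its gap up and front down, and the splint turned further the same way. The bur stand is parallel to the mat. Heights from both views match the text: 28, 16, 45 and 16 mm. I'll move the cast first.

```bash
cat > act.py <<'E'
from seg import *
MAT=np.array([.580,.048]); MY=-.077
def rot(a): return np.array([[np.cos(a),-np.sin(a)],[np.sin(a),np.cos(a)]])
def M(x,y): return MAT+rot(MY)@[x,y]
def R(a): c,s=np.cos(a),np.sin(a); return np.array([[c,s,0],[s,-c,0],[0,0,-1.]])
def att(p,z,a):
    best=None
    for b in(a,a+np.pi):
        q=inverse_kinematics([*p,z],R(b))
        if q is not None and (best is None or abs(q[6])<best[0]): best=(abs(q[6]),b)
    return R(best[1])
H=.16
def pick(c,a,off,z,open_,N):
    p=np.asarray(c)+rot(a)@[off,0]; A=att(p,H,a); command_gripper(open_)
    movep([*p,H],A); hit=move_l([*p,z],A,.12,until_force=15); command_gripper(0,N)
    s=sense(); print("grip",hit,s["position"].round(4) if hasattr(s["position"],"round") else s["position"],s["finger_gap"],s["gripper_force"],s["time_s"]); move_l([*p,H],A,.2)
    print("lifted gap",sense()["finger_gap"])
def place(c,a,off,z,open_):
    p=np.asarray(c)+rot(a)@[off,0]; A=att(p,H,a); movep([*p,H],A)
    move_l([*p,z+.03],A,.2); hit=move_l([*p,z],A,.06,until_force=8); s=sense(); print("place",hit,s["position"],s["finger_gap"]); command_gripper(open_); move_l([*p,H],A,.2); print(sense()["time_s"])
E
python3 - <<'E'
from act import *
pick((.430,.311),-.19,.006,.023,.085,40)
place(M(-.040,0),MY,.006,.0265,.082)
movep([.45,.3,.25],R(-.077+np.pi)) if False else None
E
```

```text
grip False [0.4364 0.3103 0.0239] 0.05876623374729427 43.55663180351257 3.2833
lifted gap 0.05899124878152472
place True [0.54563818 0.05051567 0.02683417] 0.05898129476383224
7.5583
```

```bash
python3 - <<'E'
from act import *
np.set_printoptions(precision=4,suppress=True)
pick((.580,.310),-.48,.006,.0235,.085,25)
for n in("top","side"):
    p,d=camera(n); cv2.imwrite(f"pics/{n}1.png",p[:,:,::-1]); P=cloud(n,d)
    print(n,M(-.04,0),*shoe(P,M(-.04,0),.012),"\n",*shoe(P,M(-.04,0),.025))
    m=P[...,2]; k=(np.hypot(P[...,0]-M(-.04,0)[0],P[...,1]-M(-.04,0)[1])<.045); print(np.nanpercentile(m[k],[50,98]))
E
```

```text
grip False [0.5857 0.3075 0.0246] 0.05573878246969983 26.30328665021807 10.475
lifted gap 0.0557939464461164
top [0.5401 0.0511] [0.5376 0.0516] -0.07681129163422895 [0.0556 0.0589] 576 
 [0.5366 0.0518] -0.07499008892277814 [0.0484 0.0524] 252
[0.0032 0.0314]
side [0.5401 0.0511] [0.5395 0.0492] 1.4920277449175137 [0.0566 0.0552] 564 
 [0.5381 0.051 ] -0.11057378266981743 [0.0489 0.0545] 239
[0.0132 0.033 ]
```

View pics/top1.png

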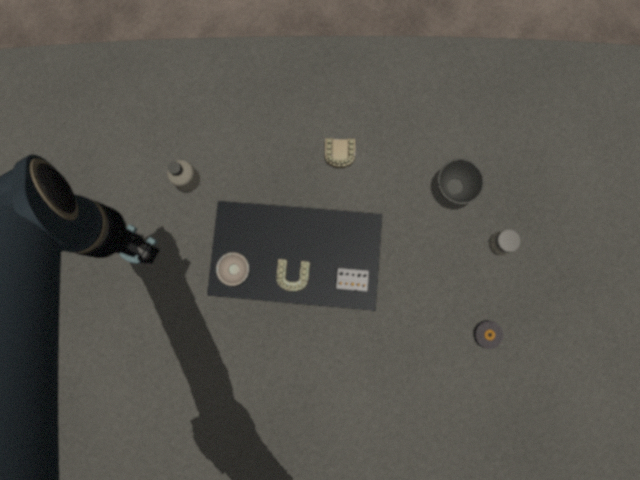

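View pics/side1.png

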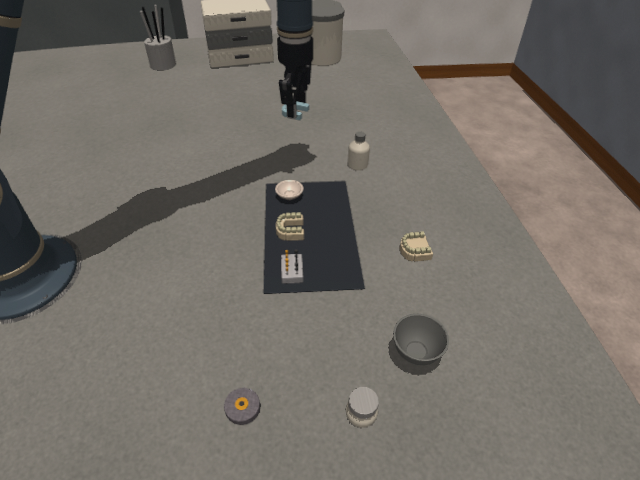

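The top view shows the cast midway at (293,275) with its gap to the back. The side view agrees, at (291,227), and shows the splint held level in the gripper. The measured cast pose is within 2 mm of the target, so I'll seat the splint and then pick the wheel.

```bash
python3 - <<'E'
from act import *
np.set_printoptions(precision=4,suppress=True)
place((.5388,.051),MY,.006,.0553,.078)
pick((.4283,-.324),0,0,.024,.085,30)
for n in("top","side"):
    p,d=camera(n); cv2.imwrite(f"pics/{n}2.png",p[140:360,180:420][...,::-1] if n=="top" else p[160:310,240:440][...,::-1]); P=cloud(n,d)
    print(n,*shoe(P,M(-.04,0),.035),"\n",*shoe(P,M(-.04,0),.012)); k=(np.hypot(P[...,0]-M(-.04,0)[0],P[...,1]-M(-.04,0)[1])<.045); print(np.nanpercentile(P[k][:,2],[50,90,98]))
place(M(.044,0),MY,0,.0275,.08)
pick((.6045,-.356),MY,0,.033,.085,30)
place(M(.044,-.115),MY,0,.0365,.075)
movep([.45,.25,.3],att((.45,.25),.3,0))
for n in("top","side"):
    p,d=camera(n); cv2.imwrite(f"pics/{n}3.png",p[...,::-1]); P=cloud(n,d)
    for nm,t,z in(("wheel",M(.044,0),.010),("jar",M(.044,-.115),.035)):
        Q=P.reshape(-1,3); Q=Q[(np.hypot(*(Q[:,:2]-t).T)<.045)&(Q[:,2]>z)]; print(n,nm,t,Q.mean(0),(Q.min(0)+Q.max(0))/2)
    print(*shoe(P,M(-.04,0),.035))
print(sense()["time_s"])
E
```

```text
place True [0.5444 0.0505 0.0551] 0.05590585942454204
14.5
grip False [ 0.4286 -0.3241  0.0248] 0.05271498103886866 30.621342435479164 18.125
lifted gap 0.05238636674130244
top [0.5364 0.0517] -0.12238064104657553 [0.0524 0.055 ] 474 
 [0.5372 0.0505] -0.0754753168733906 [0.0554 0.0566] 581
[0.0033 0.0457 0.0475]
side [0.5383 0.0504] 1.4531886030539614 [0.0554 0.053 ] 435 
 [0.5392 0.0491] 1.4913128193228822 [0.0571 0.0555] 800
[0.0221 0.0472 0.0489]
place True [0.6233 0.045  0.0279] 0.0526296946977264
22.975
grip False [ 0.6048 -0.3562  0.0339] 0.04518694269373349 30.52066716598347 26.35
lifted gap 0.04524197184473336
place True [ 0.6146 -0.0696  0.0367] 0.045493463986064075
30.525
top wheel [0.6239 0.0446] [0.6204 0.0454 0.0179] [0.6207 0.046  0.0164]
top jar [ 0.615 -0.07 ] [ 0.6122 -0.0685  0.0465] [ 0.613  -0.069   0.0432]
[0.5365 0.0517] -0.1258787031383939 [0.0524 0.0549] 479
side wheel [0.6239 0.0446] [0.6224 0.0408 0.0192] [0.6231 0.0449 0.0167]
side jar [ 0.615 -0.07 ] [ 0.6144 -0.0738  0.0472] [ 0.6153 -0.0699  0.0435]
[0.5383 0.0503] 1.4529044437656502 [0.055  0.0529] 434
32.2667
```

```bash
python3 -c "
import cv2,numpy as np
a=cv2.imread('pics/top3.png')[180:330,190:400];b=cv2.imread('pics/side3.png')[165:305,250:446]
cv2.imwrite('pics/z3.png',np.hstack([cv2.resize(a,(400,286)),cv2.resize(b,(400,286))]))"
```

```text
(no output)
```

View pics/z3.png

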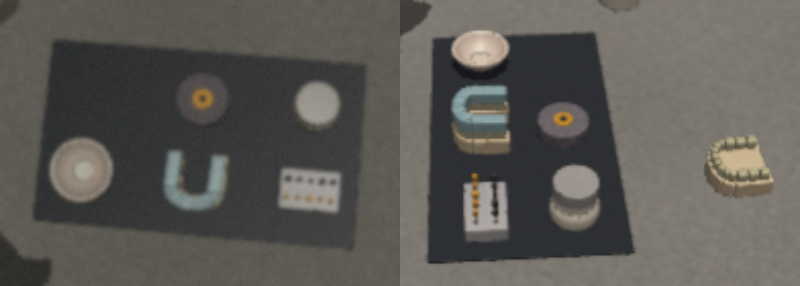

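The picture shows the splint seated on the cast, at (197,180) on the left and (482,118) on the right. The wheel lies flat behind the cast at (203,98), and the jar stands upright behind the bur stand at (317,105). Measured positions are within about 4 mm and heights fit, so I'm handing in.

```bash
python3 -c "
from rig import *
print(finish_job())"
```

```text
the job is handed in; nothing more can be done
None
```

The job is handed in at about 32 s of the 109 s allowed: the cast, splint, wheel and jar are all on the mat, each within about 4 mm of its target by camera, and the other cast, bowl and bottle were not touched; no verdict came back.

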